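# Third hand for a remote holder

## Robot

A 6-joint arm with a two-finger parallel gripper is mounted at the origin on the work surface. World frame = base frame: x ahead of the robot, y to its left, z up, the work surface at z = 0. Lengths are in m, angles in degrees, forces in N, time in s.
With the tool pointing down it reaches from about 0.25 to 0.725 m from the base axis. Payload 9.7 kg.
Tool frame: the origin (TCP) lies at the very end of the fingers, on their centre line; the grasp point (between the pads) lies grasp_offset behind it (grasp_offset is the distance from the TCP to the grasp point, in m); z points along the fingers, y is the line along which they close (so a half turn about z gives the same grasp; the last joint's range is limited). The gripper opens to 85 mm and grips with 20 to 120 N. Pads are 22 mm wide; open, the fingers measure 114 mm over their backs; the gripper's body (76 mm by 85 mm) begins 54 mm behind the grasp point. The pads swing forward as they close: fully open they stand 13 mm farther back than shut.
Start: joints at [74.026, 4.979, 10.078, 95.1, 0, 90], TCP at [0.151, 0.529, 0.231] pointing down, gripper open.
Joint ranges: [-179.16, 179.16], [-48.56, 103.87], [-65.8, 70.77], [-126.05, 130.52], [-82.76, 87.17], [-180, 180]. Speed limits (degrees/s): [127.2, 127.2, 147.25, 180, 180, 180].

## Interface

Orientations are given as [roll, pitch, yaw] about the fixed x, y, z axes, in that order (R = Rz(yaw) Ry(pitch) Rx(roll)).
In Python, from workcell import get_obs, camera, calibration, job_done, recognise, cut_out, mark_of, grasp_offset gives the robot as it stands.
- The arm moves only by the tool servo_tool, never from a script. Its argument "moves" is a list of rows, each a list of 3 entries, a list of its own where there are three numbers: the turn, a rotation vector about the tool's x, y, z in degrees, then the shift along the tool's x, y, z in m, then the opening in per cent of the stroke, from 0 (shut) to 100 (fully open). In form: [[[ax, ay, az], [x, y, z], claw], ...]. A call has 1 to 12 rows; each row shifts and turns the commanded pose from where the row before left it, along the tool's axes as they then stand; what a row does not reach is not made up. A row lasts 1/10 s, in which the tool goes at most 50 mm and 8.59 degrees, less where a joint would pass 70% of its speed; a pose out of reach is approached as far as the arm can. A call is refused whole if a number of a shift passes 0.05 or a number of a turn 8.59, either way. A call with a gripper value outside its range is refused whole. The fingers move at their own pace and stop on an object; "force" is the grip in N (left out, the last holds). Time passes only in rows, so rows that do not move let the fingers close. It gives the time, the measured TCP pose, the force, the opening and the grip force at its end, in the units of the state.
- get_obs(): the state, without advancing time (a new reading comes with each control period).
- camera(name): name is "side" or "top" or "wrist"; returns (picture, depth): 420x560x3 uint8, red, green, blue; 420x560 float32, m along the optical axis (not along the pixel's ray), 0 where there is no reading.
- calibration(name): a dict with "camera_matrix" (3x3 intrinsics, pixels), "R" (3x3) and "t" (3): a world point X has camera coordinates R X + t. Camera axes: x right, y down, z forward; pixel columns grow to the right and rows downward; lengths in m; the calibration is good to about 2 mm. A picture is of the moment at which its call begins: read the wrist's pose just before it. calibration takes no time and is no camera call; for the wrist camera it gives the pose at the moment of the call.
- job_done(): hands the job in; it is judged then, once.
Trained networks look in the newest picture that a camera, given by its name, has taken for a name from the list of things; names that differ only in an ending like _2 or _b are one class to them, and where a whole thing is asked for, a point or a joint stands for the part that bears it (a point fixed in the world has none). Each returns a list of dicts, best first, with "score" (0 to 1); they miss things now and then, are a little off and sometimes report something else, mostly with a low value. They report only what shows in the picture. A call takes as long as a camera call. They do not tell look-alikes from the thing itself.
- recognise(name, camera): "xyz" ([x, y, z] in m, in the coordinates of the camera as it stood for that picture, good to about 4 mm: the middle of the surface that is visible of it).
- cut_out(name, camera): "mask" (420x560 bool, what is visible of it).
- mark_of(name, camera): "xyz" ([x, y, z] in m, in the coordinates of the camera as it stood for that picture, good to about 4 mm: a listed point, or the origin of a listed thing).
The state is a dict: "time": time; "q": joint angles; "qd": joint speeds; "joint_efforts": joint torques, N m; "ee_pos": TCP position; "tcp_rot": TCP orientation; "wrist_force": force on the tool from outside, world axes, zero at the start; "torque": the same for the moment, N m; "opening": finger opening in m; "grasp_force": force on a finger pad.
Only numpy, scipy, OpenCV 4.12 (cv2) and the standard library are available. Lean on these libraries where they do the work, as an engineer would, in place of code of your own. Each camera call takes 0.05 s, during which the arm holds its last target. There are 200 camera calls.

## Task

Swing the red-knobbed lever of the light dimmer to the yellow mark so that I can see inside the lower box, then pick up the beech remote holder by its middle board and press its back squarely against the grey pad on the side of the boxes, centred on it, top edges level, clear of the sideboard. Push steadily with about 10 newtons, never crushing the pad, and finish while still holding it so that I can screw it on from inside. Leave the lever at the mark and everything else where it is.

Things in the scene. Friction and masses are not known exactly. Their poses are not given: they have to be found in the camera images.
- boxes: two stacked beech boxes fixed to the sideboard, 260 (x) x 280 (y) mm, lower 180 mm and upper 90 mm tall (270 in all); origin at the centre of the underside. The lower has a frosted acrylic door on its -x side standing open, hinged at the -y end; the upper is open on top. The grey pad sits on the +y side, which faces the middle of the sideboard
- pad_face (a point): centre of the outer face of the grey pad: a stiff plate 100 mm wide (x) x 50 mm high (z), 8 mm thick, on dark foam, standing 30 mm off the boxes' +y side, centre 90 mm and top edge 115 mm above the sideboard; the point moves with the plate; its y axis points out of the face (away from the boxes), z up
- pad (a joint): how far the pad is squashed towards the boxes, in m: 0 untouched, stop at 0.020; it springs back and gives 1 mm per newton (1000 N/m, no preload), so 10 N squashes it 10 mm
- holder: loose beech remote holder, about 0.25 kg, 100 (x) x 120 (y) x 80 (z) mm, standing upright; origin at the centre of the underside. Back board on its -y side: 100 wide, 80 high, 12 thick, its outer face at y = -60 mm. Floor 10 mm thick. Upright middle board (to grip) 12 mm thick in x, from the back board to y = +60 mm, top at z = 80 mm, open space of 44 mm on both sides of it; lip 24 mm high at the +y end
- holder_back (a point): point on the outer face of the holder's back board, middle of its width, 55 mm above its underside; it meets the pad_face point when the holder is centred with top edges level (underside then 35 mm above the sideboard)
- dimmer: black dimmer disc fixed to the sideboard, radius 75 mm, 12 mm high, with white dots; origin at the centre of the underside; the lever turns about its vertical axis
- lever (a joint): angle of the dimmer lever about the vertical, in rad, counter-clockwise from above positive, 0 where it points along the dimmer's x axis; stops at -1.1 and +1.1; it has slight friction (about 1 N at the knob) and stays where it is left
- lever_knob (a point): top centre of the upright red knob at the lever's end: radius 8 mm, 55 mm from the turning axis, its top 58 mm above the sideboard, free to grip from there down to the flat lever arm, whose top is 28 mm above the sideboard
- mark_point (a point): point on the disc's yellow radial mark (34 x 6 mm, flat, on the disc's top 12 mm up), 55 mm from the turning axis: the knob is to stand right above it
- mark: the yellow mark; origin on the dimmer's axis at the disc's top, x axis along the mark
- mug: blue mug, radius 40, height 90 mm, origin at underside; leave alone
- tin: steel tin, radius 32, height 45 mm, origin at underside; leave alone
- screwdriver: orange-handled screwdriver lying near the far edge; leave alone
- book: red book lying flat, 150 x 210 x 24 mm, origin at centre of underside; leave alone
- grey_remote: grey remote, 160 x 45 x 18 mm, lying in the upper box; leave alone
- dimmer_remote: white remote, 100 x 40 x 14 mm, lying in the upper box; leave alone
- stopper: steel bottle stopper, radius 18, 45 mm high, standing in the upper box; leave alone
There are look-alikes about, which are no part of the job. What is shaped like the dimmer but green is not meant.

How it is judged (in metres and radians):
On the way, in this order (a step that is already met when the one before it is completed fails the run):
1. the dimmer lever stands at the yellow mark (horizontal distance between lever_knob and mark_point below 0.007 m and velocity of joint lever between -0.1 and 0.1 rad/s), for 0.3 s.
2. the holder is pressed squarely on the pad within the force band (contact force between holder and pad between 6 and 14 N and x of holder_back in the frame of pad_face between -0.012 and 0.012 m and z of holder_back in the frame of pad_face between -0.01 and 0.01 m and y of holder_back in the frame of pad_face between -0.008 and 0.008 m and angle between the y axis of holder and the y axis of pad_face, either way round below 0.12 rad and angle between holder's own z axis and vertical below 0.12 rad and height (world z) of holder above 0.015 m and contact force between the fingers and holder above 3 N), for 0.5 s.
At the end, for the whole second after the job is handed in: Lever knob within 7 mm of the mark point (seen from above); holder gripped, over 15 mm clear of the sideboard, at rest, pressing the pad with 6 to 14 N, its back within 12 mm sideways, 10 mm in height and 8 mm in depth of the pad point, square and upright within 0.12 rad (all of step 2 and horizontal distance between lever_knob and mark_point below 0.007 m and linear speed of holder below 0.02 m/s); the arm keeps its last pose, push and grip.
It fails at once if the pad is crushed (over 25 N) (contact force between holder and pad above 25 N).
It fails at once if something in the upper box is disturbed (moved over 25 mm) (distance of any of grey_remote, dimmer_remote, stopper from where it was at the start of the episode above 0.025 m).
It fails at once if something else on the sideboard is disturbed (moved over 25 mm) (distance of any of mug, tin, screwdriver, book from where it was at the start of the episode above 0.025 m).
It also fails if it takes over 53 s, if anything falls off the work surface, if the arm or the gripper's body presses on something with over 40 N, if the wrist force passes 120 N, or if a joint passes its speed limit or range.

## Working session

There is one attempt and no reset: what is moved stays moved. The work goes in short steps, Python scripts to look and compute and a tool call to move; the robot and the scene stay as the last step left them, time stands still between calls to the robot, and variables do not carry over. Pictures are saved under pics/ and viewed, at most 10 in all, crops included, and the job is handed in when it is done.

Besides the shell and the picture viewer there is one more tool, called after ">>>" in YAML: its name, and indented under it one key for each argument. servo_tool: Moves the arm, as the interface text tells. Its arguments: {"type":"object","properties":{"moves":{"type":"array"},"force":{"type":"number"}},"required":["moves"]}

```bash
mkdir -p pics; cat > h.py <<'E'
from workcell import *
import numpy as np, cv2
def w(name,xyz,cal=None):
    c=cal or calibration(name); return np.array(c["R"]).T@(np.array(xyz)-np.array(c["t"]))
def px(name,X,cal=None):
    c=cal or calibration(name); p=np.array(c["camera_matrix"])@(np.array(c["R"])@np.array(X)+np.array(c["t"])); return (p[:2]/p[2]).round(0)
def save(p,img): cv2.imwrite("pics/"+p,cv2.cvtColor(img,cv2.COLOR_RGB2BGR))
E
python3 - <<'E'
from h import *
s=get_obs();print({k:np.round(v,3).tolist() for k,v in s.items()},grasp_offset)
for c in("top","side"):
    im,d=camera(c);save(c+"0.png",im)
    for n in("boxes","pad_face","holder","holder_back","dimmer","lever_knob","mark_point","mark","mug","tin","book"):
        for r in mark_of(n,c)[:3]:
            X=w(c,r["xyz"]);print(c,n,round(r["score"],2),X.round(3),px(c,X))
E
```

```text
{'time': 0.0, 'q': [74.03, 5.012, 10.033, 95.102, 0.002, 90.001], 'qd': [-0.035, 0.08, 0.002, -0.071, 0.044, -0.048], 'joint_efforts': [-0.003, -52.04, 46.48, 0.016, -0.0, 0.0], 'ee_pos': [0.151, 0.529, 0.231], 'tcp_rot': [-179.919, -0.002, 164.029], 'wrist_force': [-0.306, 0.32, 0.043], 'torque': [-0.032, 0.011, 0.043], 'grasp_force': 0.0, 'opening': 0.086} 0.0187
top boxes 0.49 [0.475 0.306 0.002] [191. 237.]
top pad_face 0.66 [0.49  0.359 0.016] [174. 230.]
top pad_face 0.58 [ 0.573 -0.216  0.086] [373. 216.]
top holder 0.86 [ 0.559 -0.006 -0.001] [297. 220.]
top holder_back 0.77 [ 0.559 -0.07   0.053] [320. 218.]
top dimmer 0.77 [ 0.312  0.49  -0.001] [122. 286.]
top dimmer 0.69 [0.476 0.305 0.003] [192. 237.]
top lever_knob 0.67 [0.364 0.509 0.062] [110. 267.]
top lever_knob 0.48 [0.526 0.285 0.058] [197. 218.]
top mark_point 0.49 [0.49  0.357 0.013] [174. 230.]
top mug 0.93 [0.711 0.325 0.001] [196. 162.]
top mug 0.67 [ 0.776 -0.087 -0.002] [328. 155.]
top mug 0.33 [0.528 0.282 0.062] [198. 217.]
top tin 0.76 [ 0.776 -0.09  -0.002] [329. 155.]
top book 0.74 [0.525 0.284 0.058] [197. 219.]
top book 0.63 [ 0.503  0.558 -0.001] [111. 221.]
side holder 0.82 [ 0.558 -0.011  0.001] [300. 252.]
side holder 0.42 [ 0.579 -0.387  0.194] [385. 325.]
side holder 0.19 [0.525 0.28  0.057] [252. 179.]
side holder_back 0.82 [ 0.557 -0.069  0.053] [309. 257.]
side dimmer 0.83 [0.477 0.307 0.001] [237. 190.]
side dimmer 0.67 [ 0.31   0.484 -0.   ] [174. 171.]
side lever_knob 0.62 [0.525 0.279 0.058] [252. 179.]
side lever_knob 0.54 [0.361 0.507 0.057] [183. 150.]
side mark_point 0.62 [ 0.498  0.558 -0.003] [218. 143.]
side mark 0.64 [ 0.56  -0.068  0.056] [310. 255.]
side mug 0.81 [ 0.71  0.32 -0.  ] [298. 166.]
side tin 0.67 [ 0.77  -0.09  -0.006] [375. 248.]
side book 0.82 [ 0.499  0.559 -0.002] [218. 143.]
```

```bash
python3 - <<'E'
import cv2
t=cv2.imread("pics/top0.png");s=cv2.imread("pics/side0.png")
cv2.imwrite("pics/both.png",cv2.resize(cv2.vconcat([t[100:340,60:460],s[100:380,120:520]]),None,fx=1.15,fy=1.15))
cv2.imwrite("pics/crop.png",cv2.resize(t[190:310,80:240],None,fx=5,fy=5,interpolation=cv2.INTER_CUBIC))
E
```

```text
(no output)
```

View pics/both.png

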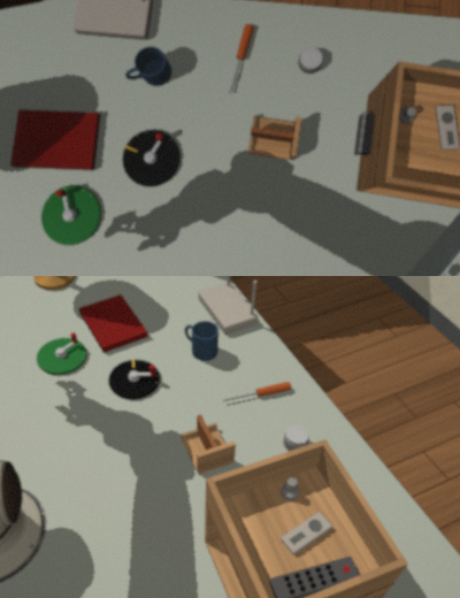

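View pics/crop.png

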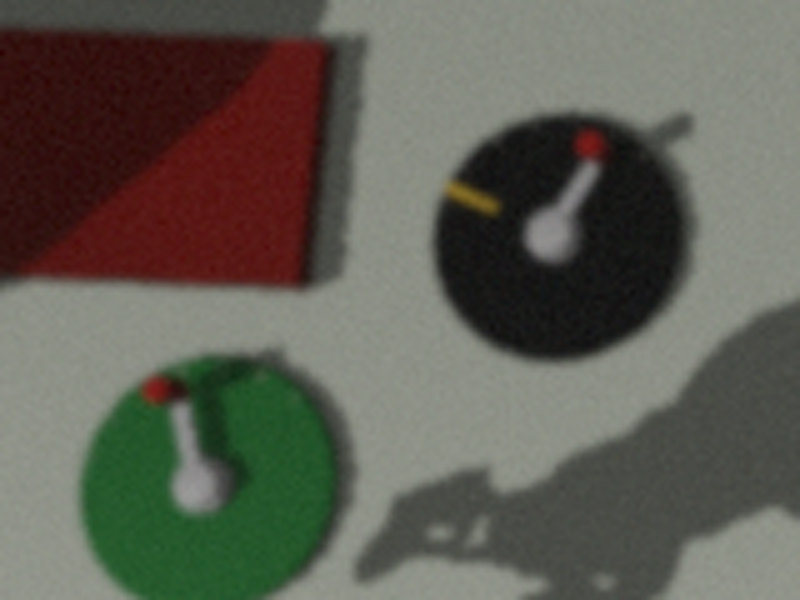

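Two dimmers show in the top picture: the green one at (120,286) and the black one with the yellow mark at (191,237). The crop confirms that the black one is meant. Its knob is at about (198,218) and its mark at about (174,230). The holder at (297,220) has its back towards the grey pad at (373,216). I'll go above the black dimmer's knob first.

>>> servo_tool:
  moves:
    - [[0, 0, 0], [-0.035, -0.011, 0.008], 50]
    - [[0, 0, 0], [-0.036, -0.011, 0.008], 50]
    - [[0, 0, 0], [-0.036, -0.011, 0.008], 50]
    - [[0, 0, 0], [-0.036, -0.011, 0.008], 50]
    - [[0, 0, 0], [-0.036, -0.011, 0.008], 50]
    - [[0, 0, 0], [-0.036, -0.011, 0.008], 50]
    - [[0, 0, 0], [-0.036, -0.011, 0.008], 50]
    - [[0, 0, 0], [-0.036, -0.011, 0.008], 50]
    - [[0, 0, 0], [-0.036, -0.011, 0.008], 50]
    - [[0, 0, 0], [-0.036, -0.012, 0.008], 50]
    - [[0, 0, 0], [-0.036, -0.012, 0.008], 50]
    - [[0, 0, 0], [-0.036, -0.012, 0.008], 50]
  force: 20

```text
time: 2.4
ee_pos: [0.5298, 0.2793, 0.135]
tcp_rot: [180.0, 0.0, 164.0]
wrist_force: [-0.7, 1.4, -0.2]
opening: 0.0428
grasp_force: 0.0
```

>>> servo_tool:
  moves:
    - [[0, 0, 0], [0, 0, 0], 50]
    - [[0, 0, 0], [0, 0, 0], 50]

```text
time: 2.6
ee_pos: [0.5288, 0.2797, 0.1348]
tcp_rot: [-180.0, -0.1, 163.9]
wrist_force: [-1.1, -0.2, -0.4]
opening: 0.0427
grasp_force: 0.0
```

```bash
cat >> h.py <<'E'
from scipy.spatial.transform import Rotation as Ro
def shift(target):
    s=get_obs();R=Ro.from_euler("xyz",s["tcp_rot"],degrees=True).as_matrix()
    print("t",s["time"],"tcp",np.round(s["ee_pos"],4),np.round(s["tcp_rot"],2),"q",np.round(s["q"],1),"open",round(s["opening"],4),"shift",(R.T@(np.array(target)-s["ee_pos"])).round(4)); return R
E
python3 - <<'E'
from h import *
for c in("wrist","side","top"):
    cal=calibration(c);im,d=camera(c);save(c+"1.png",im)
    for n in("lever_knob","mark_point","dimmer","holder","holder_back","pad_face"):
        for r in mark_of(n,c)[:2]: 
            X=w(c,r["xyz"],cal);print(c,n,round(r["score"],2),X.round(4),px(c,X,cal))
E
```

```text
wrist lever_knob 0.56 [0.5235 0.2825 0.0614] [279. 218.]
wrist mark_point 0.85 [0.4971 0.3541 0.0146] [364. 137.]
wrist dimmer 0.75 [ 0.4773  0.3007 -0.0011] [285. 129.]
side lever_knob 0.56 [0.3598 0.5061 0.0583] [183. 150.]
side lever_knob 0.42 [0.5254 0.2803 0.0575] [252. 178.]
side dimmer 0.84 [3.131e-01 4.840e-01 1.000e-04] [175. 171.]
side dimmer 0.81 [0.4776 0.3047 0.0013] [237. 190.]
side holder 0.67 [ 0.5567 -0.0128  0.0019] [300. 252.]
side holder_back 0.72 [ 0.5601 -0.0686  0.0512] [310. 256.]
side holder_back 0.39 [ 0.5809 -0.3893  0.1956] [386. 325.]
top lever_knob 0.52 [0.527 0.28  0.059] [198. 218.]
top lever_knob 0.43 [0.3624 0.5119 0.0629] [109. 267.]
top mark_point 0.54 [0.7626 0.1053 0.0009] [267. 153.]
top dimmer 0.9 [0.3128 0.4895 0.0022] [122. 286.]
top dimmer 0.69 [ 0.6062 -0.2935  0.1921] [412. 199.]
top holder 0.85 [ 0.5599 -0.0041 -0.0022] [296. 219.]
top holder_back 0.75 [ 0.558  -0.0691  0.0512] [319. 219.]
top pad_face 0.66 [ 0.5725 -0.2181  0.091 ] [374. 216.]
```

View pics/wrist1.png

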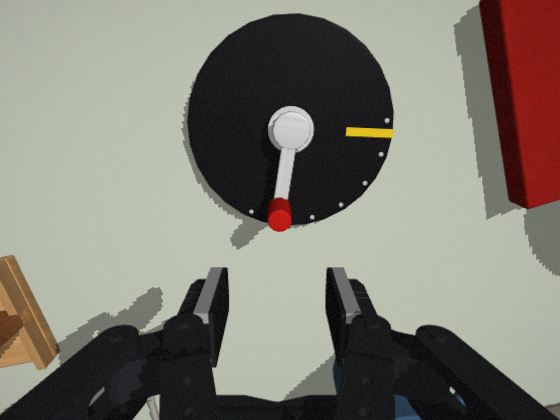

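The wrist picture shows the knob at (279,215), the yellow mark at (370,132) and the hub at (291,130). I'll measure these by colour on planes of known height.

```bash
python3 - <<'E'
from h import *
cal=calibration("wrist");im,d=camera("wrist");hsv=cv2.cvtColor(im,cv2.COLOR_RGB2HSV)
def plane(u,v,z):
    K=np.array(cal["camera_matrix"]);R=np.array(cal["R"]);t=np.array(cal["t"])
    C=-R.T@t;r=R.T@np.linalg.solve(K,[u,v,1]);return C+r*(z-C[2])/r[2]
y=cv2.inRange(hsv,(18,120,120),(35,255,255));y[:,:300]=0
ys,xs=np.nonzero(y);M=plane(xs.mean(),ys.mean(),.012)
b=(im.max(2)<45).astype(np.uint8);b[235:]=0
n,l,st,ce=cv2.connectedComponentsWithStats(b);i=1+st[1:,4].argmax()
cnt=max(cv2.findContours((l==i).astype(np.uint8),0,1)[0],key=len)
h=cv2.convexHull(cnt)[:,0];P=np.array([plane(u,v,.012) for u,v in h])
(c,r)=cv2.minEnclosingCircle((P[:,:2]*1000).astype(np.float32));c=np.array(c)/1000
print("mark mid",M,"center",c,r)
u=(M[:2]-c)/np.linalg.norm(M[:2]-c);print("markpoint",c+.055*u,"midr",np.linalg.norm(M[:2]-c),np.degrees(np.arctan2(u[1],u[0])))
rd=cv2.inRange(hsv,(0,150,60),(8,255,255));rd[:,:240]=0;rd[:,320:]=0
ys,xs=np.nonzero(rd&(np.where((d>0)&(d<d[rd>0].min()+.006),255,0).astype(np.uint8)));K=plane(xs.mean(),ys.mean(),.058)
print("knob",K,"r",np.linalg.norm(K[:2]-c),np.degrees(np.arctan2(*(K[:2]-c)[::-1])))
shift([K[0],K[1],.035])
# top view: pad / holder yaw from depth
cal=calibration("top");im,d=camera("top")
K=np.array(cal["camera_matrix"]);R=np.array(cal["R"]);t=np.array(cal["t"])
v,u=np.mgrid[:420,:560];X=np.einsum('ij,hwj->hwi',np.linalg.inv(K),np.dstack([u,v,u*0+1]))*d[...,None]
W=(X-t)@R
for nm in("boxes","holder","pad_face"):
    rr=cut_out(nm,"top")
    for q in rr[:2]:
        p=W[q["mask"]];print(nm,round(q["score"],2),len(p),np.percentile(p,[2,50,98],axis=0).round(3).tolist())
        if nm=="boxes": m=p[np.abs(p[:,2]-.27)<.012]
        elif nm=="holder": m=p[p[:,2]>.06]
        else: m=p[(p[:,2]>.09)]
        if len(m)>10:
            (cc,sz,a)=cv2.minAreaRect((m[:,:2]*1000).astype(np.float32));print("  rect",np.round(cc,1),np.round(sz,1),round(a,1))
np.save("W.npy",W)
E
```

```text
mark mid [0.49500546 0.35902422 0.012     ] center [0.47666489 0.30461066] 73.79483032226562
markpoint [0.49423207 0.3567297 ] midr 0.05742135519566359 71.37315839713992
knob [nan nan nan] r nan nan
t 3.7 tcp [0.5286 0.2803 0.1353] [-180.     -0.    164.02] q [27.9 10.7  5.9 85.1 -0.  43.9] open 0.0424 shift [nan nan nan]
boxes 0.89 16998 [[0.22, -0.518, 0.01], [0.524, -0.38, 0.191], [0.686, -0.227, 0.27]]
  rect [ 559.9 -382.5] [282.4 261.3] 85.7
boxes 0.18 531 [[0.432, 0.231, 0.006], [0.492, 0.259, 0.012], [0.53, 0.305, 0.187]]
holder 0.9 1396 [[0.506, -0.066, 0.004], [0.55, -0.01, 0.012], [0.605, 0.05, 0.082]]
  rect [474.2 -23.7] [240.9 124.9] 8.2
pad_face 0.46 216 [[0.522, -0.221, 0.069], [0.569, -0.214, 0.109], [0.618, -0.209, 0.117]]
  rect [ 570.7 -216.1] [ 8.7 97.9] 86.1<stdin>:16: RuntimeWarning: Mean of empty slice.
  ret = ret.dtype.type(ret / rcount)
```

>>> servo_tool:
  moves:
    - [[0, 0, 0], [0.003, 0, 0.02], 50]
    - [[0, 0, 0], [0, 0, 0.025], 50]
    - [[0, 0, 0], [0, 0, 0.025], 50]
    - [[0, 0, 0], [0, 0, 0.02], 50]
    - [[0, 0, 0], [0, 0, 0.01], 50]
    - [[0, 0, 0], [0, 0, 0], 10]
    - [[0, 0, 0], [0, 0, 0], 0]
    - [[0, 0, 0], [0, 0, 0], 0]
    - [[0, 0, 0], [0, 0, 0], 0]
    - [[0, 0, 0], [0, 0, 0], 0]
  force: 20

```text
time: 4.9
ee_pos: [0.526, 0.2814, 0.0361]
tcp_rot: [180.0, 0.0, 164.0]
wrist_force: [-0.7, 0.0, 1.4]
opening: 0.0151
grasp_force: 21.9
```

```bash
python3 - <<'E'
from h import *
s=get_obs();print(s["wrist_force"],s["grasp_force"],s["opening"])
R=shift([.526,.281,.035]);p=np.array(s["ee_pos"])
c=np.array([.4767,.3046]);a0=np.degrees(np.arctan2(*(p[:2]-c)[::-1]));r=np.linalg.norm(p[:2]-c);print(a0,r)
A=np.radians(np.linspace(a0,71.5,12));rr=np.linspace(r,.055,12)
Q=np.c_[c[0]+rr*np.cos(A),c[1]+rr*np.sin(A),A*0+p[2]]
print(np.round(np.diff(Q,axis=0)@R,4).tolist(),Q[-1])
E
```

```text
[-0.70862959  0.03593653  1.39205976] 21.938219368457794 0.015074916781665807
t 4.9 tcp [0.526  0.2814 0.0361] [1.7995e+02 4.0000e-02 1.6403e+02] q [28.1 11.9 -3.8 74.2  0.  44.1] open 0.0151 shift [-0.0001 -0.0004  0.0011]
-25.194789046144766 0.0545008164438674
[[-0.0007, 0.0083, 0.0], [0.0005, 0.0083, 0.0], [0.0018, 0.0082, 0.0], [0.003, 0.0078, 0.0], [0.0042, 0.0073, 0.0], [0.0053, 0.0065, 0.0], [0.0062, 0.0057, -0.0], [0.007, 0.0047, -0.0], [0.0076, 0.0035, -0.0], [0.0081, 0.0023, -0.0], [0.0084, 0.0011, -0.0]] [0.49415176 0.3567578  0.03608754]
```

>>> servo_tool:
  moves:
    - [[0, 0, 0], [-0.0007, 0.0083, 0], 0]
    - [[0, 0, 0], [0.0005, 0.0083, 0], 0]
    - [[0, 0, 0], [0.0018, 0.0082, 0], 0]
    - [[0, 0, 0], [0.003, 0.0078, 0], 0]
    - [[0, 0, 0], [0.0042, 0.0073, 0], 0]
    - [[0, 0, 0], [0.0053, 0.0065, 0], 0]
    - [[0, 0, 0], [0.0062, 0.0057, 0], 0]
    - [[0, 0, 0], [0.007, 0.0047, 0], 0]
    - [[0, 0, 0], [0.0076, 0.0035, 0], 0]
    - [[0, 0, 0], [0.0081, 0.0023, 0], 0]
    - [[0, 0, 0], [0.0084, 0.0011, 0], 0]
    - [[0, 0, 0], [0, 0, 0], 0]

```text
time: 6.1
ee_pos: [0.4932, 0.3571, 0.0356]
tcp_rot: [-180.0, 0.0, 164.1]
wrist_force: [0.4, -4.1, 2.9]
opening: 0.0153
grasp_force: 22.5
```

>>> servo_tool:
  moves:
    - [[0, 0, 0], [0, 0, 0], 0]
    - [[0, 0, 0], [0, 0, 0], 0]
    - [[0, 0, 0], [0, 0, 0], 0]

```text
time: 6.4
ee_pos: [0.4939, 0.3567, 0.0355]
tcp_rot: [180.0, -0.0, 164.0]
wrist_force: [-0.9, -2.7, 5.6]
opening: 0.0152
grasp_force: 22.8
```

>>> servo_tool:
  moves:
    - [[0, 0, 0], [0, 0, 0], 40]
    - [[0, 0, 0], [0, 0, 0], 40]
    - [[0, 0, 0], [0, 0, 0], 40]
    - [[0, 0, 0], [0, 0, 0], 40]
    - [[0, 0, 0], [0, 0, -0.02], 40]
    - [[0, 0, 0], [0, 0, -0.03], 40]
    - [[0, 0, 0], [0, 0, -0.03], 40]
    - [[0, 0, 0], [0, 0, -0.03], 40]
    - [[0, 0, 0], [-0.03, 0, -0.02], 40]
    - [[0, 0, 0], [-0.03, 0, 0], 40]
    - [[0, 0, 0], [0, 0, 0], 40]
    - [[0, 0, 0], [0, 0, 0], 40]

```text
time: 7.6
ee_pos: [0.5517, 0.3398, 0.1647]
tcp_rot: [-180.0, -0.0, 164.0]
wrist_force: [0.2, 0.4, 0.0]
opening: 0.0339
grasp_force: 0.0
```

```bash
python3 - <<'E'
from h import *
shift([.5,.3,.1])
cal=calibration("wrist");im,d=camera("wrist");save("wrist2.png",im)
for n in("lever_knob","mark_point","dimmer"):
    for r in mark_of(n,"wrist")[:2]: 
        X=w("wrist",r["xyz"],cal);print(n,round(r["score"],2),X.round(4),px("wrist",X,cal))
E
```

```text
t 7.6 tcp [0.5517 0.3398 0.1647] [-1.7997e+02 -5.0000e-02  1.6397e+02] q [31.6 17.9 17.7 89.9  0.  47.7] open 0.0339 shift [ 0.0386 -0.0525  0.0647]
lever_knob 0.71 [0.4936 0.3566 0.061 ] [277. 126.]
mark_point 0.66 [0.4939 0.3559 0.0132] [276. 121.]
dimmer 0.87 [ 0.4764  0.3043 -0.003 ] [211. 117.]
```

View pics/wrist2.png

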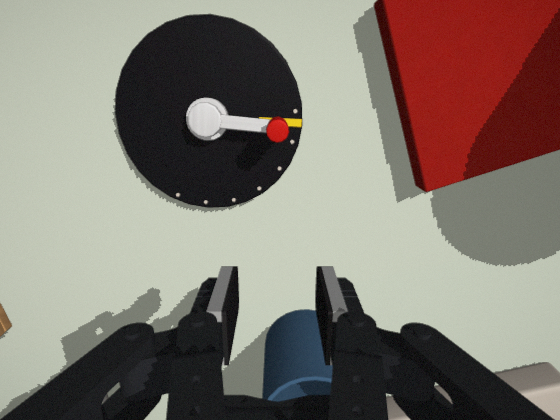

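The knob at (277,129) hides most of the mark at (280,122), which is about right. I'll check it numerically.

```bash
python3 - <<'E'
from h import *
cal=calibration("wrist");im,d=camera("wrist");hsv=cv2.cvtColor(im,cv2.COLOR_RGB2HSV)
def plane(u,v,z):
    K=np.array(cal["camera_matrix"]);R=np.array(cal["R"]);t=np.array(cal["t"])
    C=-R.T@t;r=R.T@np.linalg.solve(K,[u,v,1]);return C+r*(z-C[2])/r[2]
c=np.array([.4767,.3046])
y=cv2.inRange(hsv,(18,120,120),(35,255,255))
ys,xs=np.nonzero(y);print(len(xs),xs.min(),xs.max())
right=xs>290
for P in(plane(xs[right].mean(),ys[right].mean(),.012),):print("mark end",P,np.degrees(np.arctan2(*(P[:2]-c)[::-1])))
# top edge row of mark along its length
for x in range(258,302,6):
    yy=ys[xs==x]
    if len(yy): P=plane(x,yy.min()-.5,.012);print(x,yy.min(),yy.max(),P[:2].round(4),np.linalg.norm(P[:2]-c).round(4))
rd=cv2.inRange(hsv,(0,150,60),(8,255,255));rd[:,330:]=0;rd[:,:240]=0
ys,xs=np.nonzero(rd);dd=d[ys,xs];print(np.percentile(dd,[0,10,50,90]))
print("knob at z.058",plane(xs.mean(),ys.mean(),.058),xs.min(),xs.max(),ys.min(),ys.max())
hub=plane(207,118,.035);print("hub",hub)
print(px("wrist",[.4936,.3566,.058],cal),px("wrist",[.4942,.3567,.012],cal))
E
```

```text
149 1 301
mark end [0.4990425  0.37122659 0.012     ] 71.46168378112866
264 118 119 [0.4876 0.3479] 0.0447
270 119 120 [0.4896 0.3523] 0.0494
288 120 127 [0.4943 0.3659] 0.0638
294 120 127 [0.4956 0.3705] 0.0686
300 120 127 [0.4969 0.3751] 0.0733
[0.         0.24334162 0.24526712 0.24803035]
knob at z.058 [0.49633808 0.35609806 0.058     ] 266 288 118 143
hub [0.47536565 0.30863541 0.035     ]
[277. 127.] [277. 123.]
```

>>> servo_tool:
  moves:
    - [[0, 0, 8.2], [0, 0, 0], 50]
    - [[0, 0, 8.2], [0, 0, 0], 50]
    - [[0, 0, 8.2], [0, 0, 0], 50]
    - [[0, 0, 8.2], [0, 0, 0], 50]
    - [[0, 0, 8.2], [0, 0, 0], 50]
    - [[0, 0, 8.2], [0, 0, 0], 50]
    - [[0, 0, 8.2], [0, 0, 0], 50]
    - [[0, 0, 8.2], [0, 0, 0], 50]
    - [[0, 0, 8.2], [0, 0, 0], 50]

```text
time: 8.75
ee_pos: [0.5509, 0.3403, 0.1654]
tcp_rot: [-180.0, -0.0, 89.9]
wrist_force: [-0.1, -0.1, -0.0]
opening: 0.0425
grasp_force: 0.0
```

>>> servo_tool:
  moves:
    - [[0, 0, 0], [-0.03, 0, 0], 50]
    - [[0, 0, 0], [-0.04, 0, 0], 50]
    - [[0, 0, 0], [-0.04, 0, 0], 50]
    - [[0, 0, 0], [-0.04, 0, 0], 50]
    - [[0, 0, 0], [-0.04, 0, 0], 50]
    - [[0, 0, 0], [-0.04, 0, 0], 50]
    - [[0, 0, 0], [-0.04, 0, 0], 50]
    - [[0, 0, 0], [-0.04, 0, 0], 50]
    - [[0, 0, 0], [-0.04, 0, 0], 50]
    - [[0, 0, 0], [-0.03, 0, 0], 50]
    - [[0, 0, 0], [-0.02, 0, 0], 50]
    - [[0, 0, 0], [0, 0, 0], 50]

```text
time: 9.95
ee_pos: [0.5527, -0.0617, 0.1654]
tcp_rot: [180.0, 0.0, 90.1]
wrist_force: [-1.0, 0.4, 0.2]
opening: 0.0429
grasp_force: 0.0
```

```bash
python3 - <<'E'
from h import *
shift([.558,0,.1])
cal=calibration("wrist");im,d=camera("wrist");save("wrist3.png",im)
for n in("holder","holder_back"):
    for r in mark_of(n,"wrist")[:2]: 
        X=w("wrist",r["xyz"],cal);print(n,round(r["score"],2),X.round(4),px("wrist",X,cal))
K=np.array(cal["camera_matrix"]);R=np.array(cal["R"]);t=np.array(cal["t"])
v,u=np.mgrid[:420,:560];W=(np.einsum('ij,hwj->hwi',np.linalg.inv(K),np.dstack([u,v,u*0+1]))*d[...,None]-t)@R
q=cut_out("holder","wrist")[0];print(q["score"])
m=q["mask"]&(d>0)&(W[...,2]>.074)&(W[...,2]<.088)
p=W[m];print(len(p),p.min(0),p.max(0))
np.save("top.npy",p)
h,ex,ey=np.histogram2d(p[:,0],p[:,1],bins=[np.arange(.49,.63,.01),np.arange(-.09,.08,.01)])
print(h.astype(int))
E
```

```text
t 9.95 tcp [ 0.5527 -0.0617  0.1654] [1.7998e+02 2.0000e-02 9.0090e+01] q [-6.4  4.9  2.7 87.8 -0.  83.5] open 0.0429 shift [0.0617 0.0054 0.0654]
holder 0.81 [ 5.595e-01 -1.150e-02 -2.000e-04] [285. 132.]
holder_back 0.89 [ 0.5529 -0.0705  0.0545] [277. 220.]
0.75
6213 [ 0.5053936  -0.07063427  0.07402254] [0.60543993 0.0515053  0.08270997]
[[  0   0   0   0   0   0   0   0   0   0   0   0   0   0   0   0]
 [  0   0  52  67   0   0   0   0   0   0   0   0   0   0   0   0]
 [  0   0 120 167   0   0   0   0   0   0   0   0   0   0   0   0]
 [  0   0 131 153   0   0   0   0   0   0   0   0   0   0   0   0]
 [  0   0 141 142   0   0   0   0   0   0   0   0   0   0   0   0]
 [  0   0 154 124   0   0   0   0   0   0   0   0   0   0   0   0]
 [  0   0 168 211 215 210 197 193 188 181 172 164 143 130  16   0]
 [  0   0 181 130  56  68  88 109 136 151 165 201 224 261  25   0]
 [  0   0 194  86   0   0   0   0   0   0   0   0   0   0   0   0]
 [  0   1 201  78   0   0   0   0   0   0   0   0   0   0   0   0]
 [  0  11 206  66   0   0   0   0   0   0   0   0   0   0   0   0]
 [  0   5 105  26   0   0   0   0   0   0   0   0   0   0   0   0]
 [  0   0   0   0   0   0   0   0   0   0   0   0   0   0   0   0]
 [  0   0   0   0   0   0   0   0   0   0   0   0   0   0   0   0]]
```

View pics/wrist3.png

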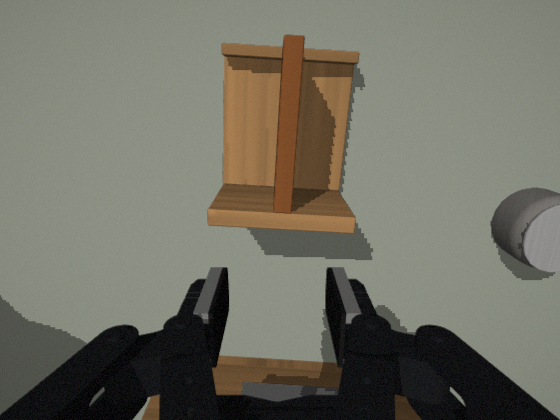

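The wrist picture shows the holder with its back board at (280,218) and its middle board from (283,212) to (293,36). Next I'll fit its axis.

```bash
python3 - <<'E'
from h import *
p=np.load("top.npy")[:,:2]
b=p[p[:,1]>-.045]; ys=np.arange(-.04,.046,.005)
xc=[(b[abs(b[:,1]-y)<.003][:,0].min()+b[abs(b[:,1]-y)<.003][:,0].max())/2 for y in ys]
k=np.polyfit(ys,xc,1);yaw=-np.degrees(np.arctan(k[0]));print("board yaw",yaw,"ymax",b[:,1].max())
bb=p[p[:,1]<-.045];g=[]
for x in np.arange(.51,.601,.005):
    q=bb[abs(bb[:,0]-x)<.002]; g.append((x,q[:,1].min()))
g=np.array(g);kb=np.polyfit(g[:,0],g[:,1],1);print("back yaw",np.degrees(np.arctan(kb[0])),"back y at .556",np.polyval(kb,.556))
print("board x at y=-.01,0,.01",np.polyval(k,[-.01,0,.01]))
W=np.load("W.npy").reshape(-1,3)
m=W[(abs(W[:,2]-.27)<.008)&(W[:,1]<-.2)&(W[:,0]>.38)&(W[:,0]<.72)][:,:2]
g=np.array([(x,m[abs(m[:,0]-x)<.004][:,1].max()) for x in np.arange(.46,.68,.01)]);kb=np.polyfit(g[:,0],g[:,1],1)
print("box +y edge yaw",np.degrees(np.arctan(kb[0])),"y at .571",np.polyval(kb,.571))
m=W[(W[:,2]>.1)&(W[:,2]<.122)&(W[:,1]>-.23)&(W[:,1]<-.19)&(W[:,0]>.5)&(W[:,0]<.64)]
g=np.array([(x,m[abs(m[:,0]-x)<.004][:,1].max()) for x in np.arange(.53,.62,.01)]);kb=np.polyfit(g[:,0],g[:,1],1)
print("pad",m.min(0),m.max(0),"yaw",np.degrees(np.arctan(kb[0])),"face y at .571",np.polyval(kb,.571))
E
```

```text
board yaw -3.403749338286224 ymax 0.05150529868187158
back yaw -3.3647607995744493 back y at .556 -0.06823438244144402
board x at y=-.01,0,.01 [0.55865925 0.55925401 0.55984878]
box +y edge yaw -4.40426159590945 y at .571 -0.24249132813924648
pad [ 0.52186535 -0.22997425  0.10018918] [ 0.62102129 -0.20854943  0.11913632] yaw -4.313091111631682 face y at .571 -0.21227193791414747
```

>>> servo_tool:
  moves:
    - [[0, 0, 3.5], [0, 0, 0], 50]
    - [[0, 0, 0], [0.03, 0.0015, 0], 50]
    - [[0, 0, 0], [0.032, 0.0012, 0.01], 50]
    - [[0, 0, 0], [0, 0, 0.025], 50]
    - [[0, 0, 0], [0, 0, 0.025], 50]
    - [[0, 0, 0], [0, 0, 0.02], 50]
    - [[0, 0, 0], [0, 0, 0], 50]

```text
time: 10.85
ee_pos: [0.5576, 0.0031, 0.0824]
tcp_rot: [-179.7, 0.0, 86.8]
wrist_force: [-1.2, -1.0, 0.8]
opening: 0.0426
grasp_force: 0.0
```

```bash
python3 -c "
from h import *
shift([.559,0,.031])"
```

```text
t 10.85 tcp [0.5576 0.0031 0.0824] [-1.7973e+02  1.0000e-02  8.6830e+01] q [ 0.3  6.  -5.3 79.   0.  93.5] open 0.0426 shift [-0.003   0.0019  0.0514]
```

>>> servo_tool:
  moves:
    - [[0, 0, 0], [-0.002, 0.0012, 0.02], 50]
    - [[0, 0, 0], [0, 0, 0.02], 50]
    - [[0, 0, 0], [0, 0, 0.011], 50]
    - [[0, 0, 0], [0, 0, 0], 30]
    - [[0, 0, 0], [0, 0, 0], 15]
    - [[0, 0, 0], [0, 0, 0], 0]
    - [[0, 0, 0], [0, 0, 0], 0]
    - [[0, 0, 0], [0, 0, 0], 0]
    - [[0, 0, 0], [0, 0, 0], 0]
    - [[0, 0, 0], [0, 0, 0], 0]
  force: 60

```text
time: 11.85
ee_pos: [0.561, -0.0001, 0.0356]
tcp_rot: [179.9, -0.0, 86.7]
wrist_force: [-1.3, 1.1, 6.7]
opening: 0.0112
grasp_force: 59.7
```

```bash
python3 -c "
from h import *
shift([.559,0,.031]);s=get_obs();print(s['wrist_force'],s['torque'],s['grasp_force'])"
```

```text
t 11.85 tcp [ 5.61e-01 -1.00e-04  3.56e-02] [ 1.7989e+02 -3.0000e-02  8.6740e+01] q [-0.   7.2 -9.3 73.5  0.  93.2] open 0.0112 shift [-0.0001 -0.002   0.0046]
[-1.26612696  1.1005693   6.66742045] [0.28159751 0.33160473 0.04437988] 59.66514766216278
```

>>> servo_tool:
  moves:
    - [[0, 0, 0], [0, 0, -0.01], 0]
    - [[0, 0, 0], [0, 0, -0.015], 0]
    - [[0, 0, 0], [0, 0, -0.012], 0]
    - [[0, 0, 0], [0, 0, 0], 0]
    - [[0, 0, 0], [0, 0, 0], 0]
    - [[0, 0, 0], [0, 0, 0], 0]

```text
time: 12.45
ee_pos: [0.5601, -0.0003, 0.0708]
tcp_rot: [-180.0, 0.0, 86.7]
wrist_force: [0.9, 0.6, -3.1]
opening: 0.0117
grasp_force: 58.8
```

```bash
cat >look.py <<'E'
from h import *
import sys
shift([.571,-.1,.0706]);s=get_obs();print(np.round(s['wrist_force'],2),np.round(s['torque'],3),s['grasp_force'])
cal=calibration("wrist");im,d=camera("wrist");save(sys.argv[1],im)
K=np.array(cal["camera_matrix"]);R=np.array(cal["R"]);t=np.array(cal["t"])
v,u=np.mgrid[:420,:560];W=(np.einsum('ij,hwj->hwi',np.linalg.inv(K),np.dstack([u,v,u*0+1]))*d[...,None]-t)@R
np.save("W2.npy",W)
for c in("side","top"):
    camera(c)
    for n in("holder","holder_back","pad_face"):
        for r in mark_of(n,c)[:2]: 
            X=w(c,r["xyz"]);print(c,n,round(r["score"],2),X.round(4))
E
python3 look.py wrist4.png
```

```text
t 12.45 tcp [ 5.601e-01 -3.000e-04  7.080e-02] [-179.95    0.     86.72] q [-0.   6.3 -6.2 77.5 -0.  93.2] open 0.0117 shift [-0.0989  0.0166  0.0001]
[ 0.9   0.61 -3.05] [0.034 0.075 0.015] 58.7761652469635
side holder 0.76 [ 0.5597 -0.0082  0.0351]
side holder_back 0.83 [ 0.5571 -0.0708  0.0889]
side holder_back 0.38 [0.4956 0.3543 0.058 ]
top pad_face 0.77 [ 0.5735 -0.2157  0.0859]
```

View pics/wrist4.png

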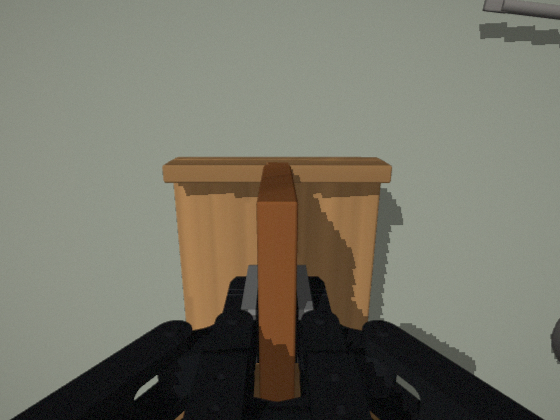

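The holder is held upright with its underside 35 mm up. I'll bring it about 15 mm in front of the pad.

>>> servo_tool:
  moves:
    - [[0, 0, 1.0], [0, 0, 0], 0]
    - [[0, 0, 0], [-0.012, 0.003, 0], 0]
    - [[0, 0, 0], [-0.025, 0.006, 0], 0]
    - [[0, 0, 0], [-0.03, 0.006, 0], 0]
    - [[0, 0, 0], [-0.03, 0.006, 0], 0]
    - [[0, 0, 0], [-0.02, 0.004, 0], 0]
    - [[0, 0, 0], [-0.01, 0.003, 0], 0]
    - [[0, 0, 0], [0, 0, 0], 0]
    - [[0, 0, 0], [0, 0, 0], 0]
    - [[0, 0, 0], [0, 0, 0], 0]

```text
time: 13.9
ee_pos: [0.5788, -0.1281, 0.0713]
tcp_rot: [-180.0, -0.0, 85.8]
wrist_force: [-0.2, -1.2, -4.5]
opening: 0.0113
grasp_force: 58.5
```

```bash
sed -i 's/shift(\[.*\])/shift([.578,-.1297,.0706])/' h.py look.py; python3 look.py wrist5.png; python3 -c "
from h import *
im,d=camera('top');save('top5.png',cv2.resize(im[170:270,270:420],None,fx=5,fy=5));"
```

```text
t 13.9 tcp [ 0.5788 -0.1281  0.0713] [-1.7999e+02 -2.0000e-02  8.5780e+01] q [-12.5  10.7  -1.3  78.    0.   81.7] open 0.0113 shift [-0.0017 -0.0006  0.0007]
side holder 0.74 [ 0.5767 -0.1331  0.0358]
top holder_back 0.28 [ 0.7731 -0.0899  0.001 ]
```

View pics/top5.png

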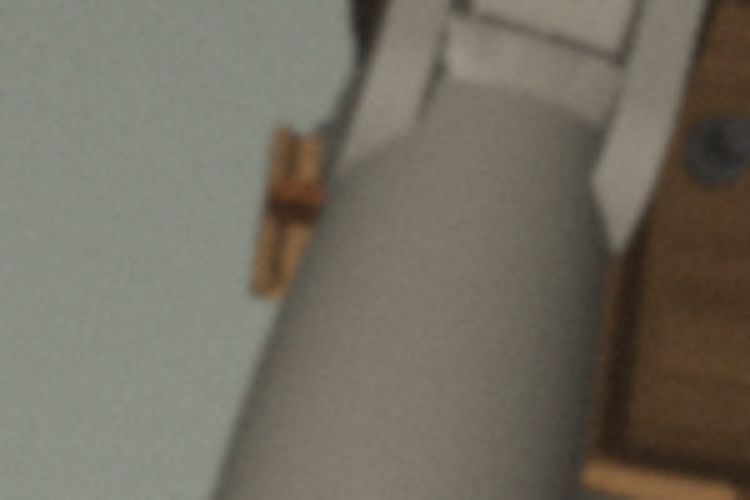

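The arm hides the pad in this view, and the holder's lip at about (265,200) is clear. I'll approach in small steps and watch the force.

>>> servo_tool:
  moves:
    - [[0, 0, 0], [-0.004, 0, 0.0005], 0]
    - [[0, 0, 0], [-0.004, 0, 0], 0]
    - [[0, 0, 0], [-0.003, 0, 0], 0]
    - [[0, 0, 0], [0, 0, 0], 0]
    - [[0, 0, 0], [0, 0, 0], 0]
    - [[0, 0, 0], [0, 0, 0], 0]

```text
time: 15.0
ee_pos: [0.578, -0.14, 0.0708]
tcp_rot: [-180.0, -0.0, 85.7]
wrist_force: [0.7, -0.6, -3.7]
opening: 0.0109
grasp_force: 58.5
```

>>> servo_tool:
  moves:
    - [[0, 0, 0], [-0.002, 0, 0], 0]
    - [[0, 0, 0], [-0.002, 0, 0], 0]
    - [[0, 0, 0], [-0.002, 0, 0], 0]
    - [[0, 0, 0], [0, 0, 0], 0]
    - [[0, 0, 0], [0, 0, 0], 0]

```text
time: 15.5
ee_pos: [0.5776, -0.1459, 0.0708]
tcp_rot: [180.0, -0.0, 85.7]
wrist_force: [1.0, 0.6, -3.0]
opening: 0.0113
grasp_force: 58.6
```

>>> servo_tool:
  moves:
    - [[0, 0, 0], [-0.002, 0, 0], 0]
    - [[0, 0, 0], [-0.002, 0, 0], 0]
    - [[0, 0, 0], [0, 0, 0], 0]
    - [[0, 0, 0], [0, 0, 0], 0]

```text
time: 15.9
ee_pos: [0.5773, -0.1496, 0.0708]
tcp_rot: [180.0, -0.0, 85.7]
wrist_force: [1.2, 5.4, -2.0]
opening: 0.0113
grasp_force: 58.6
```

>>> servo_tool:
  moves:
    - [[0, 0, 0], [-0.002, 0, 0], 0]
    - [[0, 0, 0], [-0.002, 0, 0], 0]
    - [[0, 0, 0], [-0.001, 0, 0], 0]
    - [[0, 0, 0], [0, 0, 0], 0]
    - [[0, 0, 0], [0, 0, 0], 0]
    - [[0, 0, 0], [0, 0, 0], 0]

```text
time: 16.5
ee_pos: [0.577, -0.1537, 0.0708]
tcp_rot: [-180.0, -0.1, 85.8]
wrist_force: [0.5, 9.5, -2.3]
opening: 0.011
grasp_force: 58.7
```

```bash
python3 - <<'E'
from h import *
F=[]
for i in range(6):
    camera("side");s=get_obs();F.append(np.r_[s["wrist_force"],s["ee_pos"],s["torque"]])
print(np.mean(F,0).round(4),np.std(F,0).round(3)[:3],s["time"],s["tcp_rot"])
for n in("holder","holder_back","pad_face","lever_knob","mark_point"):
    for r in mark_of(n,"side")[:2]:
        X=w("side",r["xyz"]);print(n,round(r["score"],2),X.round(4))
cal=calibration("wrist");im,d=camera("wrist")
im2,_=camera("side");save("final.png",np.hstack([cv2.resize(im,(400,300)),cv2.resize(im2[160:370,220:500],(400,300))]))
E
```

```text
[ 0.8532  9.14   -1.3677  0.577  -0.1537  0.0708  1.6454 -0.1056 -0.0687] [0.618 0.562 0.387] 16.8 [-1.79997607e+02 -1.19401877e-01  8.57786586e+01]
pad_face 0.43 [ 0.7727 -0.0886 -0.0027]
```

View pics/final.png

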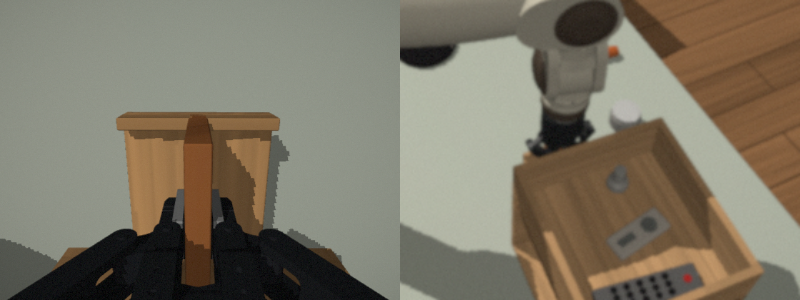

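>>> servo_tool:
  moves:
    - [[0, 0, 0], [0, 0, 0], 0]
    - [[0, 0, 0], [0, 0, 0], 0]
    - [[0, 0, 0], [0, 0, 0], 0]
    - [[0, 0, 0], [0, 0, 0], 0]
    - [[0, 0, 0], [0, 0, 0], 0]
    - [[0, 0, 0], [0, 0, 0], 0]
    - [[0, 0, 0], [0, 0, 0], 0]

```text
time: 17.85
ee_pos: [0.577, -0.1537, 0.0708]
tcp_rot: [-180.0, -0.1, 85.8]
wrist_force: [0.2, 9.6, -1.6]
opening: 0.0112
grasp_force: 58.7
```

```bash
python3 -c "
from h import *
s=get_obs();print(s['wrist_force'],s['ee_pos'],s['grasp_force']);print(job_done())"
```

```text
[ 0.21770379  9.58818574 -1.55868255] [ 0.57697031 -0.15374721  0.07084325] 58.73556733131409
the job is handed in; nothing more can be done
None
```

I've handed the job in: the lever stands at the yellow mark (knob within about 3 mm when checked), and the gripped holder presses the pad with about 9.5 N, square and 35 mm above the sideboard by the arm's readings, since the cameras could not see the pad contact; no verdict came back.

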